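Build a drying stack of boards on bearers

ROBOT

A 6-joint arm with a two-finger parallel gripper is mounted at the origin on the work surface. World frame = base frame: x ahead of the robot, y to its left, z up, the work surface at z = 0. Lengths are in m, angles in rad, forces in N, time in s.
With the tool pointing down it reaches from about 0.425 to 0.95 m from the base axis. Payload 14.7 kg.
Tool frame: the origin (TCP) lies on the front face of the gripper's body, between the roots of the fingers; the fingertips stand 73 mm ahead of it and the grasp point (between the pads) lies 54 mm ahead of it; z points along the fingers, y is the line along which they close (so a half turn about z gives the same grasp; the last joint's range is limited). The gripper opens to 85 mm and grips with 20 to 120 N. Pads are 22 mm wide; open, the fingers measure 114 mm over their backs; the gripper's body (76 mm by 85 mm) begins 54 mm behind the grasp point. The pads swing forward as they close: fully open they stand 13 mm farther back than shut.
Start: joints at [1.271, 0.48, 1.596, -0, 1.065, -0.047], TCP at [0.163, 0.629, 0.304] pointing down, gripper open.
Joint ranges: [-2.75, 2.75], [-0.82, 2.05], [0.23, 2.67], [-1.56, 4.7], [0.09, 2.69], [-2.92, 2.92]. Speed limits (rad/s): [1.89, 1.89, 2.39, 3.01, 3.01, 3.01].

INTERFACE

Orientations are given as a unit quaternion [x, y, z, w].
In Python, from cell import ctrl gives the robot as it stands.
- The arm moves only by the tool send_rows, never from a script. Its argument "deltas" is text: rows parted by semicolons, each of 6 numbers parted by spaces: the shift along the tool's x, y, z in cm, then the turn, a rotation vector about the tool's x, y, z in rad. A call has 1 to 8 rows; each row is the pose to reach, as a shift and turn from the pose commanded when the call began, along the tool's axes at that moment; what a row does not reach only later rows make up. A row lasts 1/12 s, in which the tool goes at most 41.7 mm and 7.16 degrees, less where a joint would pass 70% of its speed; a pose out of reach is approached as far as the arm can. A call with a gripper value outside its range is refused whole. "grip" is the closure in counts, from 0 (fully open) to 255 (shut), set as the call begins (left out, the last holds). The fingers move at their own pace and stop on an object; "grip_force" is the grip in N (left out, the last holds). Time passes only in rows, so rows that repeat a pose let the fingers close. It gives the time, the measured TCP pose, the force, the opening and the grip force at its end, in the units of the state.
- ctrl.observe(): the state, without advancing time (a new reading comes with each control period).
- ctrl.grab_frame(name): name is "scene" or "side" or "wrist"; returns a dict with "img" (400x640x3 uint8, blue, green, red), "range_z" (400x640 float32, m along the optical axis (not along the pixel's ray), 0 where there is no reading), "fx", "fy", "cx", "cy" (pixels), "position" and "rotation" of the camera in the world. Camera axes: x right, y up, looking along -z (the intrinsics and any distortion apply to the point x, -y, -z); pixel columns grow to the right and rows downward; lengths in m; the calibration is good to about 2 mm. A picture is of the moment at which its call begins.
- ctrl.close_job(): hands the job in; it is judged then, once.
The state is a dict: "t": time; "q": joint angles; "joint_vel": joint speeds; "joint_efforts": joint torques, N m; "tool_pos": TCP position; "tcp_rot": TCP orientation; "wrist_force": force on the tool from outside, world axes, zero at the start; "ft_torque": the same for the moment, N m; "grip_width": finger opening in m; "gripper_force": force on a finger pad.
Only numpy, scipy, OpenCV 4.12 (cv2) and the standard library are available. Lean on these libraries where they do the work, as an engineer would, in place of code of your own. Each camera call takes 0.05 s, during which the arm holds its last target. There are 200 camera calls.

TASK

Stack the wood for drying on the plywood base: lay the wide board lengthwise over its two bearers, then the two battens square across that board, one directly above each bearer (either batten on either side), then the narrow board on the battens, in line with the wide one, and last stand the steel weight on its middle. Keep every piece centred over the base and let go of it. Leave the wooden wheel, the hand plane and the glue bottle where they are.

Things in the scene. Friction and masses are not known exactly. Their poses are not given: they have to be found in the camera images.
- stand: Fixed stacking base: a plywood plate 190 (x) x 140 (y) x 9 mm with two dark wooden bearers on it, each 25 (x) x 130 (y) x 25 mm, centred at x = -55 and +55 mm, running along y. Origin: centre of the underside, on the table; z up; the bearers' tops are 34 mm above it. The boards are to lie along its x axis.
- wide: Loose wooden board, 200 (x) x 60 (y) x 20 (z) mm, the longer and wider of the two boards, about 0.16 kg, lying flat. Origin: centre of the underside; x along its length, z up.
- narrow: Loose wooden board, 170 (x) x 42 (y) x 20 (z) mm, the shorter and narrower of the two boards, about 0.10 kg, lying flat. Origin: centre of the underside; x along its length, z up.
- batten_a: Loose square wooden stick (batten), 100 (x) x 15 (y) x 15 (z) mm, about 20 g. Origin: centre of the underside; x along its length, z up. Identical to the other batten and interchangeable with it.
- batten_b: Loose square wooden stick (batten), 100 (x) x 15 (y) x 15 (z) mm, about 20 g. Origin: centre of the underside; x along its length, z up. Identical to the other batten and interchangeable with it.
- weight: Loose steel bench weight, about 0.55 kg: an upright dark steel cylinder 50 mm in diameter and 36 mm high, with a wooden knob on top, a plain upright cylinder 24 mm in diameter from 36 to 68 mm height. Origin: centre of the underside; z up. It can be taken by the knob or by the body.
- wheel: Bystander, leave it: a loose wooden toy wheel lying flat, 64 mm in diameter, 22 mm high, with a dark hub. Origin: centre of the underside.
- plane: Bystander, leave it: a loose wooden hand plane standing on its sole, 180 (x) x 52 (y) mm, about 80 mm high with its handle, on the far side of the work. Origin: centre of the sole; x along its length.
- glue: Bystander, leave it: a loose upright glue bottle, 56 mm in diameter, 120 mm high, to the left on the far side of the work. Origin: centre of the underside.

How it is judged:
On the way, in this order (a step that is already met when the one before it is completed fails the run):
1. The wide board lies released on both bearers, along the base and centred (x of wide in the frame of stand between -0.015 and 0.015 m and y of wide in the frame of stand between -0.015 and 0.015 m and z of wide in the frame of stand between 0.029 and 0.039 m and angle between wide's own z axis and vertical below 0.08 rad and angle between the x axis of wide and the x axis of stand, either way round below 0.15 rad and linear speed of wide below 0.02 m/s and contact force between the fingers and wide below 0.05 N), for 0.2 s.
2. The two battens lie released square across the wide board, one above each bearer (all of step 1 and (((x of batten_a in the frame of stand between 0.04 and 0.07 m and y of batten_a in the frame of stand between -0.015 and 0.015 m and z of batten_a in the frame of stand between 0.049 and 0.059 m and angle between batten_a's own z axis and vertical below 0.08 rad and angle between the x axis of batten_a and the y axis of stand, either way round below 0.15 rad) and (x of batten_b in the frame of stand between -0.07 and -0.04 m and y of batten_b in the frame of stand between -0.015 and 0.015 m and z of batten_b in the frame of stand between 0.049 and 0.059 m and angle between batten_b's own z axis and vertical below 0.08 rad and angle between the x axis of batten_b and the y axis of stand, either way round below 0.15 rad)) or ((x of batten_b in the frame of stand between 0.04 and 0.07 m and y of batten_b in the frame of stand between -0.015 and 0.015 m and z of batten_b in the frame of stand between 0.049 and 0.059 m and angle between batten_b's own z axis and vertical below 0.08 rad and angle between the x axis of batten_b and the y axis of stand, either way round below 0.15 rad) and (x of batten_a in the frame of stand between -0.07 and -0.04 m and y of batten_a in the frame of stand between -0.015 and 0.015 m and z of batten_a in the frame of stand between 0.049 and 0.059 m and angle between batten_a's own z axis and vertical below 0.08 rad and angle between the x axis of batten_a and the y axis of stand, either way round below 0.15 rad))) and linear speed of each of batten_a, batten_b below 0.02 m/s and contact force between the fingers and batten_a below 0.05 N and contact force between the fingers and batten_b below 0.05 N), for 0.2 s.
3. The narrow board lies released on both battens, along the base and centred (all of step 1 and (((x of batten_a in the frame of stand between 0.04 and 0.07 m and y of batten_a in the frame of stand between -0.015 and 0.015 m and z of batten_a in the frame of stand between 0.049 and 0.059 m and angle between batten_a's own z axis and vertical below 0.08 rad and angle between the x axis of batten_a and the y axis of stand, either way round below 0.15 rad) and (x of batten_b in the frame of stand between -0.07 and -0.04 m and y of batten_b in the frame of stand between -0.015 and 0.015 m and z of batten_b in the frame of stand between 0.049 and 0.059 m and angle between batten_b's own z axis and vertical below 0.08 rad and angle between the x axis of batten_b and the y axis of stand, either way round below 0.15 rad)) or ((x of batten_b in the frame of stand between 0.04 and 0.07 m and y of batten_b in the frame of stand between -0.015 and 0.015 m and z of batten_b in the frame of stand between 0.049 and 0.059 m and angle between batten_b's own z axis and vertical below 0.08 rad and angle between the x axis of batten_b and the y axis of stand, either way round below 0.15 rad) and (x of batten_a in the frame of stand between -0.07 and -0.04 m and y of batten_a in the frame of stand between -0.015 and 0.015 m and z of batten_a in the frame of stand between 0.049 and 0.059 m and angle between batten_a's own z axis and vertical below 0.08 rad and angle between the x axis of batten_a and the y axis of stand, either way round below 0.15 rad))) and x of narrow in the frame of stand between -0.015 and 0.015 m and y of narrow in the frame of stand between -0.015 and 0.015 m and z of narrow in the frame of stand between 0.064 and 0.074 m and angle between narrow's own z axis and vertical below 0.08 rad and angle between the x axis of narrow and the x axis of stand, either way round below 0.15 rad and linear speed of narrow below 0.02 m/s and contact force between the fingers and narrow below 0.05 N), for 0.2 s.
4. The weight stands released on the middle of the narrow board (x of wide in the frame of stand between -0.015 and 0.015 m and y of wide in the frame of stand between -0.015 and 0.015 m and z of wide in the frame of stand between 0.029 and 0.039 m and angle between each of wide, narrow, weight's own z axis and vertical below 0.08 rad and angle between the x axis of each of wide, narrow and the x axis of stand, either way round below 0.15 rad and (((x of batten_a in the frame of stand between 0.04 and 0.07 m and y of batten_a in the frame of stand between -0.015 and 0.015 m and z of batten_a in the frame of stand between 0.049 and 0.059 m and angle between batten_a's own z axis and vertical below 0.08 rad and angle between the x axis of batten_a and the y axis of stand, either way round below 0.15 rad) and (x of batten_b in the frame of stand between -0.07 and -0.04 m and y of batten_b in the frame of stand between -0.015 and 0.015 m and z of batten_b in the frame of stand between 0.049 and 0.059 m and angle between batten_b's own z axis and vertical below 0.08 rad and angle between the x axis of batten_b and the y axis of stand, either way round below 0.15 rad)) or ((x of batten_b in the frame of stand between 0.04 and 0.07 m and y of batten_b in the frame of stand between -0.015 and 0.015 m and z of batten_b in the frame of stand between 0.049 and 0.059 m and angle between batten_b's own z axis and vertical below 0.08 rad and angle between the x axis of batten_b and the y axis of stand, either way round below 0.15 rad) and (x of batten_a in the frame of stand between -0.07 and -0.04 m and y of batten_a in the frame of stand between -0.015 and 0.015 m and z of batten_a in the frame of stand between 0.049 and 0.059 m and angle between batten_a's own z axis and vertical below 0.08 rad and angle between the x axis of batten_a and the y axis of stand, either way round below 0.15 rad))) and x of narrow in the frame of stand between -0.015 and 0.015 m and y of narrow in the frame of stand between -0.015 and 0.015 m and z of narrow in the frame of stand between 0.064 and 0.074 m and x of weight in the frame of stand between -0.015 and 0.015 m and y of weight in the frame of stand between -0.015 and 0.015 m and z of weight in the frame of stand between 0.084 and 0.094 m and linear speed of each of weight, narrow below 0.02 m/s and contact force between the fingers and weight below 0.05 N and contact force between the fingers and narrow below 0.05 N), for 0.2 s.
At the end, for the whole second after the job is handed in: Stack complete, released, level, at rest: wide board, battens above the bearers, narrow board, weight. Each centre within 15 mm along and across the base of its place (battens 55 mm either side of the centre), height within 5 mm, tilt under 0.08 rad, boards along and battens across within 0.15 rad (all of step 4 and linear speed of each of wide, batten_a, batten_b below 0.02 m/s and contact force between the fingers and wide below 0.05 N and contact force between the fingers and batten_a below 0.05 N and contact force between the fingers and batten_b below 0.05 N); the robot touches nothing.
It fails at once if The wooden wheel is moved by more than 20 mm (distance of wheel from where it was at the start of the episode above 0.02 m).
It fails at once if The hand plane is moved by more than 20 mm (distance of plane from where it was at the start of the episode above 0.02 m).
It fails at once if The glue bottle is moved by more than 20 mm (distance of glue from where it was at the start of the episode above 0.02 m).
It also fails if it takes over 131 s, if anything falls off the work surface, if the arm or the gripper's body presses on something with over 40 N, if the wrist force passes 120 N, or if a joint passes its speed limit or range.

## Working session

There is one attempt and no reset: what is moved stays moved. The work goes in short steps, Python scripts to look and compute and a tool call to move; the robot and the scene stay as the last step left them, time stands still between calls to the robot, and variables do not carry over. Pictures are saved under pics/ and viewed, at most 14 in all, crops included, and the job is handed in when it is done.

Besides the shell and the picture viewer there is one more tool, called after ">>>" by a JSON object that holds its "op" and its "data". send_rows: Moves the arm, as the interface text tells. Its arguments: {"type":"object","properties":{"deltas":{"type":"string"},"grip":{"type":"number"},"grip_force":{"type":"number"}},"required":["deltas"]}

```bash
mkdir -p pics; ls; cat > h.py <<'E'
import numpy as np, cv2
from cell import ctrl
from scipy.spatial.transform import Rotation as R
def rot(f):
    r=np.array(f["rotation"]); return r if r.shape==(3,3) else R.from_quat(r).as_matrix()
def cloud(f):
    z=f["range_z"]; v,u=np.mgrid[0:z.shape[0],0:z.shape[1]]
    p=np.stack([(u-f["cx"])/f["fx"]*z,-(v-f["cy"])/f["fy"]*z,-z],-1)
    w=p@rot(f).T+np.array(f["position"]); w[z==0]=np.nan; return w
E
python3 - <<'E'
from h import *
s=ctrl.observe(); print(s)
for n in("scene","side"):
    f=ctrl.grab_frame(n); cv2.imwrite(f"pics/{n}0.png",f["img"]); np.savez(f"{n}0.npz",**f); print(n,{k:v for k,v in f.items() if k not in("img","range_z")})
E
```

```text
pics
{'t': 0.0, 'q': array([ 1.27138561e+00,  4.80836844e-01,  1.59687217e+00, -8.50432371e-06,
        1.06509907e+00, -4.66203169e-02]), 'joint_vel': array([-6.83858620e-05, -1.43408372e-03, -7.94717475e-04,  1.83955806e-03,
        9.08529904e-04,  1.91258129e-03]), 'joint_efforts': array([-4.25817401e-03, -9.50638890e+01, -4.30181086e+01, -4.68893977e-04,
        1.24029291e-02, -4.02568048e-05]), 'tool_pos': array([0.16246801, 0.62903251, 0.30326972]), 'tcp_rot': array([ 1.26056855e-01,  9.92022832e-01, -5.99285247e-04, -1.00957717e-04]), 'wrist_force': array([-0.31821129, -0.08120939,  1.52476888]), 'ft_torque': array([-0.01784626,  0.01173435, -0.01691245]), 'gripper_force': 0.0, 'grip_width': 0.08524970306280781}
scene {'fx': 496.5699650788068, 'fy': 496.5699650788068, 'cx': 321.8870349829556, 'cy': 203.81765887803454, 'position': array([1.29645672, 0.52857952, 1.0615014 ]), 'rotation': array([0.15133113, 0.30908676, 0.83879596, 0.4218834 ])}
side {'fx': 443.9429110319887, 'fy': 443.9429110319887, 'cx': 322.78706772217083, 'cy': 200.39954340089426, 'position': array([ 0.0804478 , -0.60703471,  0.61846198]), 'rotation': array([ 0.4275984 , -0.16412772, -0.29443196,  0.83876786])}
```

View pics/scene0.png

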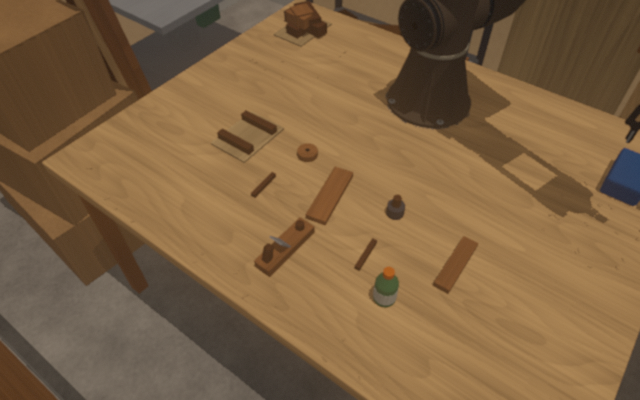

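View pics/side0.png

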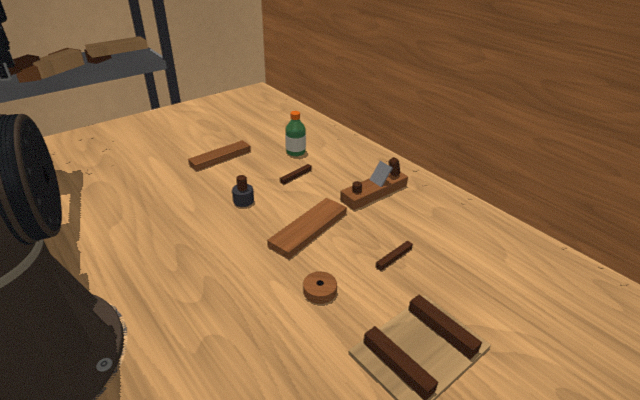

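The scene view shows the base at (248,135), wheel (307,152), wide (330,195), battens (263,184) and (366,254), weight (396,206), narrow (456,264), plane (285,247) and glue (386,288). The side view agrees. Next I measure them from depth.

```bash
cat > m.py <<'E'
from h import *
def measure(f,hmin=0.007,verbose=True):
    w=cloud(f); z=w[...,2]
    m=((z>hmin)&(z<0.2)&(w[...,0]>-.1)&(w[...,0]<1.1)&(np.abs(w[...,1])<0.9)).astype(np.uint8)
    n,l,st,c=cv2.connectedComponentsWithStats(m)
    for i in range(1,n):
        if st[i,4]<60 or st[i,4]>6000: continue
        p=w[l==i]; top=np.percentile(p[:,2],90)
        q=p[p[:,2]>top-0.006]
        (x,y),(a,b),an=cv2.minAreaRect((q[:,:2]*1000).astype(np.float32))
        if a<b:a,b,an=b,a,an+90
        print("px",c[i].round(),"n",st[i,4],"top %.4f"%np.median(q[:,2]),"ctr %.1f %.1f size %.0f %.0f ang %.1f"%(x,y,a,b,(an+90)%180-90))
if __name__=="__main__":
    for n in("scene","side"):
        f=dict(np.load(n+"0.npz")); print(n); measure(f)
        w=cloud(f); print("table z",np.nanmedian(w[150:200,200:260,2]))
E
python3 m.py
```

```text
scene
px [299.  25.] n 975 top 0.0880 ctr -71.8 -620.1 size 107 54 ang 89.9
px [430.  92.] n 4569 top 0.1834 ctr 43.0 17.5 size 175 94 ang -66.2
px [246. 135.] n 1840 top 0.0350 ctr 498.0 -371.0 size 139 135 ang -0.2
px [307. 151.] n 306 top 0.0229 ctr 452.4 -167.3 size 64 61 ang 29.3
px [624. 177.] n 1586 top 0.0601 ctr 7.5 620.1 size 173 81 ang 11.3
px [329. 195.] n 1282 top 0.0210 ctr 547.3 -13.4 size 204 62 ang 12.8
px [262. 184.] n 198 top 0.0156 ctr 628.1 -190.9 size 98 20 ang 2.8
px [395. 207.] n 353 top 0.0679 ctr 490.1 165.9 size 22 22 ang -11.7
px [283. 246.] n 1514 top 0.0705 ctr 764.4 -2.6 size 139 40 ang 6.5
px [455. 264.] n 1033 top 0.0205 ctr 545.9 377.5 size 174 42 ang 1.8
px [365. 253.] n 223 top 0.0154 ctr 654.2 178.8 size 101 16 ang 6.6
px [385. 287.] n 795 top 0.1195 ctr 730.8 282.4 size 25 25 ang 60.5
table z 0.0014372391228617554
side
px [295. 135.] n 738 top 0.1157 ctr 728.0 280.8 size 25 25 ang -8.8
px [218. 154.] n 755 top 0.0205 ctr 544.6 378.8 size 171 50 ang 2.0
px [375. 184.] n 1638 top 0.0685 ctr 800.1 4.3 size 53 41 ang 11.9
px [295. 173.] n 210 top 0.0150 ctr 653.3 180.4 size 100 20 ang 8.0
px [242. 191.] n 501 top 0.0671 ctr 487.8 164.5 size 23 22 ang 45.0
px [306. 227.] n 1952 top 0.0205 ctr 546.5 -12.6 size 202 63 ang 11.9
px [393. 254.] n 346 top 0.0152 ctr 626.6 -190.4 size 100 16 ang 3.6
px [319. 286.] n 863 top 0.0225 ctr 450.7 -168.7 size 62 61 ang 51.3
table z 0.0014170093144802998
```

```bash
cat >> h.py <<'E'
def go(x,y,z,closing_deg):
    """print delta (tool axes, cm / rad) from measured pose to tool-down target; closing axis at closing_deg (mod 180)"""
    s=ctrl.observe(); A=R.from_quat(s["tcp_rot"]); p=np.array(s["tool_pos"])
    best=None
    for k in(-2,-1,0,1,2):
        th=np.radians(closing_deg+180*k)
        j6=np.arctan2(y,x)-th
        if abs(j6)<2.4 and (best is None or abs(j6-s["q"][5])<best[0]): best=(abs(j6-s["q"][5]),th,j6)
    th=best[1]; Y=np.array([np.cos(th),np.sin(th),0]); Z=np.array([0,0,-1.]); X=np.cross(Y,Z)
    T=R.from_matrix(np.c_[X,Y,Z]); d=A.inv().apply(np.array([x,y,z])-p)*100; r=(A.inv()*T).as_rotvec()
    print("d %.2f %.2f %.2f  r %.3f %.3f %.3f"%(*d,*r),"rows>= %.1f"%max(np.linalg.norm(d)/4.17,np.degrees(np.linalg.norm(r))/7.16),"j6 %.2f"%best[2],"t %.1f"%s["t"],"w %.4f"%s["grip_width"])
E
python3 - <<'E'
from h import *; from m import measure
for n in("scene","side"):
    f=dict(np.load(n+"0.npz")); print(n); measure(f,0.022)
    w=cloud(f); z=w[...,2]
    m=(z>0.0055)&(z<.013)&(abs(w[...,0]-.498)<.15)&(abs(w[...,1]+.371)<.15)
    print("plate",cv2.minAreaRect((w[m][:,:2]*1000).astype(np.float32)),m.sum())
go(.5468,-.013,.2,102.4)
E
```

```text
scene
px [300.  21.] n 693 top 0.0898 ctr -73.6 -620.6 size 107 49 ang 86.9
px [431.  86.] n 3414 top 0.1867 ctr 46.8 15.5 size 173 83 ang -69.1
px [258. 121.] n 312 top 0.0353 ctr 444.2 -370.4 size 133 29 ang 89.6
px [235. 140.] n 337 top 0.0353 ctr 552.4 -370.0 size 133 30 ang 88.6
px [306. 150.] n 158 top 0.0238 ctr 452.4 -168.5 size 62 57 ang 37.2
px [625. 175.] n 1414 top 0.0601 ctr 5.0 630.8 size 164 84 ang 1.3
px [395. 205.] n 292 top 0.0683 ctr 490.1 165.9 size 22 22 ang 77.3
px [283. 244.] n 1303 top 0.0732 ctr 806.9 -0.1 size 55 40 ang -1.4
px [386. 286.] n 727 top 0.1196 ctr 730.8 282.4 size 25 25 ang 60.5
plate ((497.9903564453125, -370.3700256347656), (297.45562744140625, 297.03228759765625), 0.20764227211475372) 1160
side
px [295. 133.] n 644 top 0.1176 ctr 728.0 280.8 size 25 25 ang -8.8
px [375. 181.] n 1300 top 0.0699 ctr 800.5 4.4 size 50 40 ang 11.9
px [242. 189.] n 388 top 0.0674 ctr 488.5 165.3 size 22 21 ang -43.4
px [319. 283.] n 468 top 0.0229 ctr 450.5 -168.8 size 60 60 ang -38.6
px [445. 324.] n 1328 top 0.0343 ctr 552.8 -368.9 size 131 28 ang -89.8
px [401. 361.] n 1590 top 0.0344 ctr 442.7 -369.9 size 130 27 ang -89.6
plate ((498.1177062988281, -369.5209045410156), (191.82003784179688, 140.65127563476562), 0.16501446068286896) 5115
d -53.27 -52.54 10.39  r -0.000 0.001 2.672 rows>= 21.4 j6 1.33 t 0.1 w 0.0855
```

```bash
python3 - <<'E'
s=open('h.py').read()
a=s.index("        if abs(j6)<2.4"); b=s.index("    th=best[1]")
s=s[:a]+"""        X0=A.apply([0,1,0]); dth=abs(th-np.arctan2(X0[1],X0[0]))
        if abs(j6)<2.5 and (best is None or dth<best[0]): best=(dth,th,j6)
"""+s[b:]
open('h.py','w').write(s)
E
python3 -c "
from h import *
go(.5468,-.013,.16,102.4)"
```

```text
d -53.27 -52.54 14.39  r -0.001 -0.000 -0.469 rows>= 18.3 j6 -1.81 t 0.1 w 0.0855
```

>>> {"op": "send_rows", "data": {"deltas": "-53.3 -52.5 10 0 0 -0.469;-53.3 -52.5 10 0 0 -0.469;-53.3 -52.5 10 0 0 -0.469;-53.3 -52.5 10 0 0 -0.469;-53.3 -52.5 10 0 0 -0.469;-53.3 -52.5 10 0 0 -0.469;-53.3 -52.5 10 0 0 -0.469;-53.3 -52.5 10 0 0 -0.469", "grip": 0, "grip_force": 50}}

```text
t: 0.77
tool_pos: [0.3316, 0.3464, 0.2598]
tcp_rot: [-0.108, 0.994, -0.0, -0.0]
wrist_force: [1.1, -0.4, 0.8]
grip_width: 0.0853
gripper_force: 0.0
```

```bash
python3 -c "
from h import *
go(.5468,-.013,.16,102.4)"
```

```text
d -13.29 -39.72 9.98  r -0.000 -0.000 0.000 rows>= 10.3 j6 -1.81 t 0.8 w 0.0853
```

>>> {"op": "send_rows", "data": {"deltas": "-13.3 -39.7 10 0 0 0;-13.3 -39.7 10 0 0 0;-13.3 -39.7 10 0 0 0;-13.3 -39.7 10 0 0 0;-13.3 -39.7 10 0 0 0;-13.3 -39.7 10 0 0 0;-13.3 -39.7 10 0 0 0;-13.3 -39.7 10 0 0 0"}}

```text
t: 1.43
tool_pos: [0.4983, 0.068, 0.1821]
tcp_rot: [-0.108, 0.994, 0.0, -0.0]
wrist_force: [1.3, 0.7, 0.4]
grip_width: 0.0849
gripper_force: 0.0
```

```bash
python3 -c "
from h import *
go(.5468,-.013,.12,102.4)"
```

```text
d -3.00 -8.95 6.20  r 0.000 -0.000 -0.000 rows>= 2.7 j6 -1.81 t 1.4 w 0.0849
```

>>> {"op": "send_rows", "data": {"deltas": "-3 -8.9 4 0 0 0;-3 -8.9 4 0 0 0;-3 -8.9 4 0 0 0;-3 -8.9 4 0 0 0;-3 -8.9 4 0 0 0;-3 -8.9 4 0 0 0;-3 -8.9 4 0 0 0"}}

```text
t: 2.02
tool_pos: [0.5457, -0.0096, 0.143]
tcp_rot: [-0.108, 0.994, 0.0, -0.0]
wrist_force: [-0.8, -0.5, -0.4]
grip_width: 0.0854
gripper_force: 0.0
```

```bash
python3 - <<'E'
from h import *
go(.5468,-.013,.078,102.4)
f=ctrl.grab_frame("wrist"); cv2.imwrite("pics/w1.png",f["img"])
E
```

```text
d -0.03 -0.35 6.50  r 0.000 -0.000 0.001 rows>= 1.6 j6 -1.81 t 2.0 w 0.0854
```

View pics/w1.png

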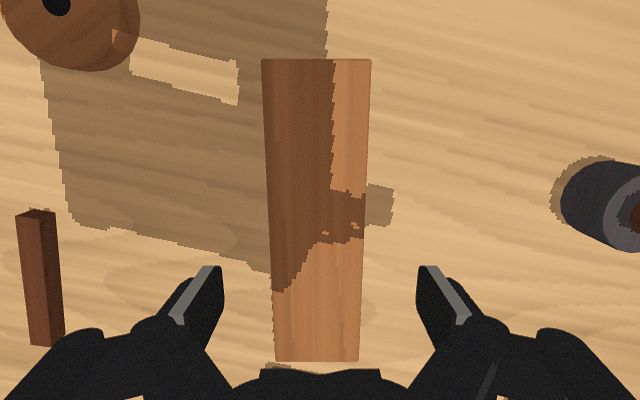

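The wrist view shows the board (columns 265–370) centred between the fingertips (222 and 418). I descend and close.

>>> {"op": "send_rows", "data": {"deltas": "0 -0.2 3 0 0 0;0 -0.3 6.4 0 0 0;0 -0.3 6.4 0 0 0;0 -0.3 6.4 0 0 0;0 -0.3 6.4 0 0 0"}}

```text
t: 2.48
tool_pos: [0.547, -0.0129, 0.0799]
tcp_rot: [-0.108, 0.994, -0.0, 0.0]
wrist_force: [-0.5, 0.1, -0.0]
grip_width: 0.0855
gripper_force: 0.0
```

>>> {"op": "send_rows", "data": {"deltas": "0 0 0 0 0 0;0 0 0 0 0 0;0 0 0 0 0 0;0 0 0 0 0 0;0 0 0 0 0 0;0 0 0 0 0 0;0 0 0 0 0 0;0 0 0 0 0 0", "grip": 255, "grip_force": 50}}

```text
t: 3.15
tool_pos: [0.5476, -0.0133, 0.0805]
tcp_rot: [-0.108, 0.994, -0.0, 0.001]
wrist_force: [-2.5, 3.3, 16.3]
grip_width: 0.0584
gripper_force: 50.1
```

```bash
python3 - <<'E'
from h import *
go(.5468,-.013,.20,102.4)
go(.498,-.370,.20,90.1)
E
```

```text
d 0.04 0.04 -11.95  r -0.001 0.002 -0.000 rows>= 2.9 j6 -1.81 t 3.1 w 0.0584
d 12.47 -33.78 -11.96  r -0.000 0.002 0.215 rows>= 9.1 j6 -2.21 t 3.1 w 0.0584
```

>>> {"op": "send_rows", "data": {"deltas": "0 0 -3 0 0 0;0 0 -7 0 0 0;3 -4 -10 0 0 0.1;6 -8 -11 0 0 0.215;12.5 -33.8 -12 0 0 0.215;12.5 -33.8 -12 0 0 0.215;12.5 -33.8 -12 0 0 0.215;12.5 -33.8 -12 0 0 0.215"}}

```text
t: 3.82
tool_pos: [0.5045, -0.2504, 0.1929]
tcp_rot: [-0.001, 1.0, -0.0, 0.001]
wrist_force: [0.4, -0.2, -2.2]
grip_width: 0.0583
gripper_force: 57.5
```

```bash
python3 - <<'E'
from h import *
print(ctrl.observe()['wrist_force'])
go(.498,-.370,.20,90.1)
E
```

```text
[ 0.3551895  -0.15881621 -2.22268486]
d 0.66 -11.96 -0.70  r -0.001 0.001 -0.000 rows>= 2.9 j6 -2.21 t 3.8 w 0.0583
```

>>> {"op": "send_rows", "data": {"deltas": "0.3 -4 0 0 0 0;0.6 -8 0 0 0 0;0.6 -11.5 2 0 0 0;0.6 -11.5 4 0 0 0;0.6 -11.5 4 0 0 0;0.6 -11.5 4 0 0 0"}}

```text
t: 4.32
tool_pos: [0.4983, -0.3631, 0.1514]
tcp_rot: [-0.0, 1.0, 0.001, -0.001]
wrist_force: [0.1, 1.0, -1.5]
grip_width: 0.0583
gripper_force: 57.5
```

```bash
python3 - <<'E'
from h import *; from m import measure
print(ctrl.observe()['tool_pos'])
f=ctrl.grab_frame("side"); w=cloud(f)
m=(abs(w[...,2]-.093)<.03)&(abs(w[...,0]-.498)<.13)&(abs(w[...,1]+.365)<.1)
im=f["img"].copy(); im[~m]=0; cv2.imwrite("pics/p1.png",np.hstack([f["img"][200:,250:],im[200:,250:]]))
go(.498,-.370,.1155,90.1)
E
```

```text
[ 0.49827338 -0.36312252  0.15138935]
d 0.09 -0.71 3.67  r 0.000 -0.000 -0.001 rows>= 0.9 j6 -2.21 t 4.4 w 0.0584
```

View pics/p1.png

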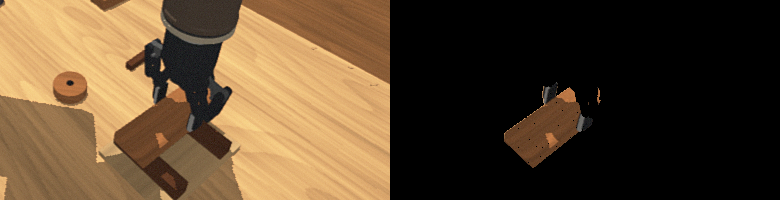

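The crop shows the board held level above the base, its near end over the near bearer at about (160,150). I lower it.

>>> {"op": "send_rows", "data": {"deltas": "0.1 -0.5 1.5 0 0 0;0.1 -0.6 3 0 0 0;0.1 -0.6 3.6 0 0 0;0.1 -0.6 3.6 0 0 0;0.1 -0.6 3.6 0 0 0;0.1 -0.6 3.6 0 0 0"}}

```text
t: 4.87
tool_pos: [0.4987, -0.3692, 0.1167]
tcp_rot: [-0.001, 1.0, -0.0, 0.001]
wrist_force: [0.3, -0.4, -2.0]
grip_width: 0.0582
gripper_force: 57.5
```

```bash
python3 - <<'E'
from h import *
go(.498,-.370,.1145,90.1)
E
```

```text
d 0.07 -0.08 0.22  r -0.001 0.001 0.000 rows>= 0.1 j6 -2.21 t 4.9 w 0.0582
```

Not in contact yet, so I go 2 mm more, then open and rise.

>>> {"op": "send_rows", "data": {"deltas": "0.1 -0.1 0.1 0 0 0;0.1 -0.1 0.2 0 0 0;0.1 -0.1 0.25 0 0 0;0.1 -0.1 0.25 0 0 0"}}

```text
t: 5.2
tool_pos: [0.4974, -0.3707, 0.1145]
tcp_rot: [-0.001, 1.0, -0.0, 0.001]
wrist_force: [-4.5, 4.4, 19.2]
grip_width: 0.0587
gripper_force: 59.8
```

>>> {"op": "send_rows", "data": {"deltas": "0 0 0 0 0 0;0 0 0 0 0 0;0 0 0 0 0 0;0 0 0 0 0 0;0 0 0 0 0 0;0 0 -4 0 0 0;0 0 -8 0 0 0;0 0 -8 0 0 0", "grip": 0}}

```text
t: 5.87
tool_pos: [0.4994, -0.3723, 0.1993]
tcp_rot: [-0.001, 1.0, -0.003, 0.003]
wrist_force: [3.1, -0.8, 1.0]
grip_width: 0.0853
gripper_force: 0.0
```

```bash
python3 - <<'E'
from h import *
go(.6273,-.1907,.16,93.2)
E
```

```text
d -12.79 18.16 3.92  r -0.005 0.006 -0.055 rows>= 5.4 j6 -1.92 t 5.9 w 0.0853
```

>>> {"op": "send_rows", "data": {"deltas": "-12.8 18.2 2 0 0 -0.055;-12.8 18.2 2 0 0 -0.055;-12.8 18.2 2 0 0 -0.055;-12.8 18.2 2 0 0 -0.055;-12.8 18.2 2 0 0 -0.055;-12.8 18.2 3 0 0 -0.055;-12.8 18.2 4 0 0 -0.055;-12.8 18.2 4 0 0 -0.055"}}

```text
t: 6.53
tool_pos: [0.6241, -0.1871, 0.1507]
tcp_rot: [-0.029, 1.0, 0.0, -0.001]
wrist_force: [-0.7, 1.3, 0.2]
grip_width: 0.0853
gripper_force: 0.0
```

```bash
python3 - <<'E'
from h import *; from m import measure
for n in("scene","side"): measure(ctrl.grab_frame(n),.008)
go(.6273,-.1907,.078,93.2)
E
```

```text
px [312.  31.] n 229 top 0.0514 ctr -88.2 -547.8 size 46 22 ang -88.9
px [429.  92.] n 4526 top 0.1819 ctr 46.9 12.3 size 174 86 ang -72.7
px [251. 148.] n 1740 top 0.1898 ctr 630.7 -187.6 size 141 33 ang -83.6
px [307. 151.] n 309 top 0.0234 ctr 453.7 -165.8 size 66 61 ang 37.2
px [624. 177.] n 1576 top 0.0602 ctr 3.2 628.0 size 164 85 ang 3.6
px [395. 207.] n 352 top 0.0674 ctr 491.3 165.4 size 23 22 ang -7.4
px [283. 246.] n 1495 top 0.0715 ctr 766.0 3.0 size 135 40 ang -10.8
px [455. 264.] n 1032 top 0.0205 ctr 546.1 377.6 size 175 42 ang 1.9
px [365. 253.] n 220 top 0.0152 ctr 654.3 178.5 size 103 16 ang 6.6
px [385. 287.] n 788 top 0.1196 ctr 730.9 282.9 size 25 25 ang 68.9
px [295. 135.] n 733 top 0.1161 ctr 727.4 281.6 size 26 24 ang 52.7
px [218. 154.] n 725 top 0.0205 ctr 545.4 379.1 size 172 48 ang 1.3
px [394. 196.] n 2852 top 0.1922 ctr 620.4 -189.0 size 138 33 ang -85.8
px [295. 173.] n 196 top 0.0151 ctr 655.1 179.7 size 102 19 ang 6.9
px [242. 191.] n 495 top 0.0673 ctr 488.0 165.0 size 23 22 ang -69.0
px [393. 254.] n 328 top 0.0153 ctr 627.5 -190.9 size 102 17 ang 3.7
px [319. 286.] n 839 top 0.0224 ctr 450.5 -168.9 size 63 61 ang 50.4
d -0.33 -0.21 7.44  r 0.000 -0.001 0.000 rows>= 1.8 j6 -1.92 t 6.6 w 0.0852
```

>>> {"op": "send_rows", "data": {"deltas": "-0.3 -0.2 4 0 0 0;-0.3 -0.2 7.3 0 0 0;-0.3 -0.2 7.3 0 0 0;-0.3 -0.2 7.3 0 0 0;-0.3 -0.2 7.3 0 0 0"}}

```text
t: 7.05
tool_pos: [0.6283, -0.1911, 0.0816]
tcp_rot: [-0.028, 1.0, -0.0, 0.001]
wrist_force: [0.4, 0.1, 0.1]
grip_width: 0.0854
gripper_force: 0.0
```

>>> {"op": "send_rows", "data": {"deltas": "0 0 0 0 0 0;0 0 0 0 0 0;0 0 0 0 0 0;0 0 0 0 0 0;0 0 0 0 0 0;0 0 0 0 0 0;0 0 0 0 0 0;0 0 0 0 0 0", "grip": 255, "grip_force": 30}}

```text
t: 7.72
tool_pos: [0.6281, -0.1901, 0.0804]
tcp_rot: [-0.028, 1.0, -0.0, 0.0]
wrist_force: [-1.4, 0.4, 6.8]
grip_width: 0.0139
gripper_force: 30.4
```

```bash
python3 - <<'E'
from h import *
o=ctrl.observe();print(o['tool_pos'],o['grip_width'],o['wrist_force'],o['q'])
f=ctrl.grab_frame("wrist");cv2.imwrite("pics/w2.png",f["img"])
go(.443,-.370,.2,0)
from m import measure
measure(ctrl.grab_frame("side"),.045)
measure(ctrl.grab_frame("scene"),.045)
E
```

```text
[ 0.62812203 -0.19006835  0.08042241] 0.013902718237820043 [-1.44076586  0.43215113  6.83914652] [-3.40019715e-01  7.56247619e-01  1.72877748e+00 -2.36308811e-05
  6.56181374e-01 -1.96712298e+00]
d 19.49 -16.92 -11.96  r 0.000 0.000 1.627 rows>= 13.0 j6 -0.70 t 7.8 w 0.0141
px [295. 129.] n 488 top 0.1187 ctr 729.2 283.3 size 30 24 ang 43.5
px [400. 214.] n 2555 top 0.1815 ctr 606.5 -207.0 size 87 42 ang -54.6
px [241. 181.] n 129 top 0.0679 ctr 487.9 164.9 size 21 20 ang -2.0
px [357. 185.] n 65 top 0.0515 ctr 700.7 3.6 size 24 22 ang -9.2
px [420. 336.] n 4350 top 0.0544 ctr 496.9 -371.2 size 201 61 ang 0.3
px [431.  83.] n 2907 top 0.1874 ctr 54.8 12.6 size 168 71 ang -76.3
px [229. 136.] n 318 top 0.0552 ctr 613.1 -330.4 size 244 64 ang 49.6
px [260. 161.] n 931 top 0.1787 ctr 643.6 -171.5 size 74 43 ang -38.0
px [626. 171.] n 1140 top 0.0605 ctr 4.2 630.2 size 163 86 ang 1.5
px [396. 199.] n 90 top 0.0689 ctr 490.2 165.9 size 22 20 ang 4.6
px [299. 224.] n 61 top 0.0526 ctr 702.5 2.7 size 21 21 ang 38.8
px [278. 241.] n 71 top 0.0733 ctr 790.3 -0.6 size 39 7 ang 89.2
px [267. 251.] n 149 top 0.0764 ctr 818.3 -1.2 size 23 21 ang -87.2
px [386. 283.] n 611 top 0.1202 ctr 731.0 283.1 size 26 24 ang -7.6
```

View pics/w2.png

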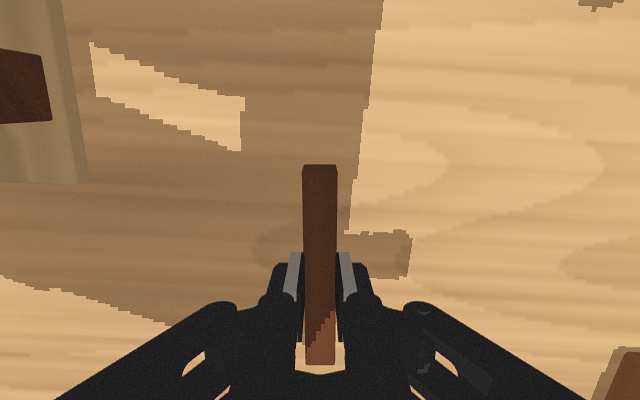

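The wrist view shows the batten (columns 302–338) held squarely between the pads. The wide board measures (497,-371) with its top at 54 mm. I lift and swing to the base.

```bash
python3 - <<'E'
from h import *
go(.553,-.370,.2,0)
E
```

```text
d 8.51 -17.55 -11.96  r 0.000 0.000 1.627 rows>= 13.0 j6 -0.59 t 7.9 w 0.0140
```

>>> {"op": "send_rows", "data": {"deltas": "0 0 -4 0 0 0;0 0 -8 0 0 0.1;2 -4 -12 0 0 0.25;4 -8 -12 0 0 0.5;6 -12 -12 0 0 0.7;8.5 -16 -12 0 0 0.9;8.5 -17 -12 0 0 1.2;8.5 -17 -12 0 0 1.5"}}

```text
t: 8.53
tool_pos: [0.5504, -0.3703, 0.2004]
tcp_rot: [0.391, 0.92, -0.001, 0.001]
wrist_force: [-0.2, 1.1, -0.1]
grip_width: 0.014
gripper_force: 29.6
```

```bash
python3 - <<'E'
from h import *
go(.553,-.370,.17,0)
E
```

```text
d -0.16 0.21 3.04  r -0.000 0.002 0.767 rows>= 6.1 j6 -0.59 t 8.5 w 0.0140
```

>>> {"op": "send_rows", "data": {"deltas": "0 0 0 0 0 0.767;0 0 0 0 0 0.767;-0.2 0.2 0 0 0 0.767;-0.2 0.2 1 0 0 0.767;-0.2 0.2 2 0 0 0.767;-0.2 0.2 3 0 0 0.767;-0.2 0.2 3 0 0 0.767;-0.2 0.2 3 0 0 0.767"}}

```text
t: 9.2
tool_pos: [0.5552, -0.3643, 0.1696]
tcp_rot: [0.703, 0.711, -0.0, -0.001]
wrist_force: [-0.5, -0.3, -0.3]
grip_width: 0.0136
gripper_force: 29.6
```

```bash
python3 - <<'E'
from h import *
go(.553,-.370,.136,0)
E
```

```text
d -0.57 -0.22 3.36  r -0.001 -0.001 0.012 rows>= 0.8 j6 -0.59 t 9.2 w 0.0136
```

>>> {"op": "send_rows", "data": {"deltas": "-0.3 -0.1 1.5 0 0 0.012;-0.6 -0.2 2.8 0 0 0.012;-0.6 -0.2 3.4 0 0 0.012;-0.6 -0.2 3.4 0 0 0.012;-0.6 -0.2 3.4 0 0 0.012;-0.6 -0.2 3.4 0 0 0.012"}}

```text
t: 9.7
tool_pos: [0.5537, -0.3706, 0.1364]
tcp_rot: [0.708, 0.707, 0.0, 0.0]
wrist_force: [-0.7, -0.0, 0.7]
grip_width: 0.0141
gripper_force: 30.2
```

```bash
python3 - <<'E'
from h import *
go(.553,-.370,.1345,0)
E
```

```text
d 0.06 -0.07 0.19  r 0.000 0.000 -0.001 rows>= 0.1 j6 -0.59 t 9.7 w 0.0141
```

>>> {"op": "send_rows", "data": {"deltas": "0 0 0.1 0 0 0;0 0 0.2 0 0 0;0 0 0.2 0 0 0"}}

```text
t: 9.95
tool_pos: [0.5536, -0.3706, 0.1341]
tcp_rot: [0.708, 0.706, 0.0, 0.0]
wrist_force: [0.5, -0.5, 0.5]
grip_width: 0.0135
gripper_force: 30.2
```

>>> {"op": "send_rows", "data": {"deltas": "0 0 0 0 0 0;0 0 0 0 0 0;0 0 0 0 0 0;0 0 0 0 0 0;0 0 0 0 0 0;0 0 -2 0 0 0;0 0 -6 0 0 0;0 0 -8 0 0 0", "grip": 0}}

```text
t: 10.62
tool_pos: [0.5541, -0.371, 0.2168]
tcp_rot: [0.708, 0.706, 0.0, 0.001]
wrist_force: [1.5, -0.1, 0.5]
grip_width: 0.0853
gripper_force: 0.0
```

```bash
python3 - <<'E'
from h import *
go(.654,.1795,.2,97.1)
E
```

```text
d 55.07 9.88 1.64  r 0.002 -0.000 1.445 rows>= 13.4 j6 1.71 t 10.6 w 0.0853
```

>>> {"op": "send_rows", "data": {"deltas": "55 9.9 1.6 0 0 1.445;55 9.9 1.6 0 0 1.445;55 9.9 1.6 0 0 1.445;55 9.9 1.6 0 0 1.445;55 9.9 1.6 0 0 1.445;55 9.9 1.6 0 0 1.445;55 9.9 1.6 0 0 1.445;55 9.9 1.6 0 0 1.445"}}

```text
t: 11.28
tool_pos: [0.6095, -0.0648, 0.2052]
tcp_rot: [0.95, 0.312, 0.0, 0.0]
wrist_force: [1.3, 0.6, 0.2]
grip_width: 0.0853
gripper_force: 0.0
```

```bash
python3 - <<'E'
from h import *; from m import measure
go(.654,.1795,.18,97.1)
measure(ctrl.grab_frame("side"),.06)
E
```

```text
d 18.08 -17.01 2.52  r 0.000 -0.000 0.512 rows>= 6.0 j6 1.71 t 11.3 w 0.0853
px [295. 126.] n 386 top 0.1196 ctr 727.8 282.0 size 29 24 ang 53.4
px [325. 158.] n 241 top 0.1969 ctr 569.2 -27.6 size 31 26 ang -9.5
px [382. 165.] n 409 top 0.1969 ctr 639.2 -113.8 size 35 26 ang -70.4
px [241. 179.] n 74 top 0.0677 ctr 488.8 164.9 size 23 22 ang 83.5
px [450. 310.] n 683 top 0.0691 ctr 553.0 -371.6 size 100 17 ang -89.8
```

Batten 1 is at (553.0,-371.6), square. I go on to batten 2.

>>> {"op": "send_rows", "data": {"deltas": "18 -17 1 0 0 0.512;18 -17 1 0 0 0.512;18 -17 1 0 0 0.512;18 -17 1 0 0 0.512;18 -17 2 0 0 0.512;18 -17 3 0 0 0.512;18 -17 4 0 0 0.512;18 -17 4 0 0 0.512"}}

```text
t: 12.0
tool_pos: [0.651, 0.1808, 0.1623]
tcp_rot: [0.998, 0.067, -0.001, -0.0]
wrist_force: [-1.1, -0.0, -1.1]
grip_width: 0.0852
gripper_force: 0.0
```

```bash
python3 - <<'E'
from h import *
go(.654,.1795,.079,97.1)
E
```

```text
d 0.30 0.17 8.33  r -0.000 0.003 0.009 rows>= 2.0 j6 1.71 t 12.0 w 0.0852
```

>>> {"op": "send_rows", "data": {"deltas": "0.3 0.2 4 0 0 0.009;0.3 0.2 7 0 0 0.009;0.3 0.2 8.3 0 0 0.009;0.3 0.2 8.3 0 0 0.009;0.3 0.2 8.3 0 0 0.009;0.3 0.2 8.3 0 0 0.009"}}

```text
t: 12.5
tool_pos: [0.6562, 0.1755, 0.0838]
tcp_rot: [0.998, 0.06, 0.001, -0.0]
wrist_force: [0.9, -0.5, 0.3]
grip_width: 0.0855
gripper_force: 0.0
```

>>> {"op": "send_rows", "data": {"deltas": "0 0 0 0 0 0;0 0 0 0 0 0;0 0 0 0 0 0;0 0 0 0 0 0;0 0 0 0 0 0;0 0 0 0 0 0;0 0 0 0 0 0;0 0 0 0 0 0", "grip": 255, "grip_force": 30}}

```text
t: 13.17
tool_pos: [0.6553, 0.1757, 0.0824]
tcp_rot: [0.998, 0.06, 0.0, -0.0]
wrist_force: [-1.9, -0.6, 5.5]
grip_width: 0.0139
gripper_force: 29.8
```

```bash
python3 - <<'E'
from h import *
go(.654,.1795,.2,97.1)
go(.443,-.370,.2,0)
E
```

```text
d -0.08 -0.39 -11.76  r -0.000 -0.000 -0.004 rows>= 2.8 j6 1.71 t 13.2 w 0.0139
d -27.63 51.63 -11.76  r 0.000 -0.000 -1.450 rows>= 14.3 j6 -0.70 t 13.2 w 0.0139
```

>>> {"op": "send_rows", "data": {"deltas": "0 0 -4 0 0 0;0 0 -8 0 0 0;-2 4 -12 0 0 -0.1;-27.6 51.6 -12 0 0 -1.45;-27.6 51.6 -12 0 0 -1.45;-27.6 51.6 -12 0 0 -1.45;-27.6 51.6 -12 0 0 -1.45;-27.6 51.6 -12 0 0 -1.45"}}

```text
t: 13.83
tool_pos: [0.5731, -0.0371, 0.1944]
tcp_rot: [0.919, 0.395, 0.0, 0.0]
wrist_force: [1.1, 0.1, -0.4]
grip_width: 0.0135
gripper_force: 29.4
```

```bash
python3 - <<'E'
from h import *
go(.443,-.370,.2,0)
E
```

```text
d -33.11 13.46 -0.56  r 0.000 -0.000 -0.759 rows>= 8.6 j6 -0.70 t 13.8 w 0.0135
```

>>> {"op": "send_rows", "data": {"deltas": "-33 13.5 -0.6 0 0 -0.76;-33 13.5 -0.6 0 0 -0.76;-33 13.5 -0.6 0 0 -0.76;-33 13.5 -0.6 0 0 -0.76;-33 13.5 -0.6 0 0 -0.76;-33 13.5 -0.6 0 0 -0.76;-33 13.5 -0.6 0 0 -0.76;-33 13.5 -0.6 0 0 -0.76"}}

```text
t: 14.5
tool_pos: [0.4619, -0.3193, 0.1995]
tcp_rot: [0.706, 0.708, 0.0, 0.0]
wrist_force: [1.2, 0.0, -0.2]
grip_width: 0.0139
gripper_force: 29.4
```

```bash
python3 - <<'E'
from h import *
go(.443,-.370,.16,0)
E
```

```text
d -5.06 -1.90 3.95  r 0.000 0.000 0.003 rows>= 1.6 j6 -0.70 t 14.5 w 0.0139
```

>>> {"op": "send_rows", "data": {"deltas": "-2.5 -1 0 0 0 0;-5 -1.9 0.5 0 0 0;-5 -1.9 2 0 0 0;-5 -1.9 3.9 0 0 0;-5 -1.9 3.9 0 0 0;-5 -1.9 3.9 0 0 0;-5 -1.9 3.9 0 0 0"}}

```text
t: 15.08
tool_pos: [0.4439, -0.3676, 0.1609]
tcp_rot: [0.709, 0.706, 0.0, 0.0]
wrist_force: [-0.3, -0.1, 1.0]
grip_width: 0.0137
gripper_force: 29.4
```

```bash
python3 - <<'E'
from h import *
go(.443,-.370,.1385,0)
E
```

```text
d -0.24 -0.09 2.24  r 0.000 0.000 -0.004 rows>= 0.5 j6 -0.70 t 15.1 w 0.0137
```

>>> {"op": "send_rows", "data": {"deltas": "-0.2 -0.1 1 0 0 0;-0.2 -0.1 1.8 0 0 0;-0.2 -0.1 2.2 0 0 0;-0.2 -0.1 2.2 0 0 0;-0.2 -0.1 2.2 0 0 0;-0.2 -0.1 2.2 0 0 0"}}

```text
t: 15.58
tool_pos: [0.4427, -0.3697, 0.1384]
tcp_rot: [0.709, 0.705, -0.0, 0.0]
wrist_force: [0.3, -0.0, -0.5]
grip_width: 0.0137
gripper_force: 29.4
```

```bash
python3 - <<'E'
from h import *
go(.443,-.370,.1365,0)
E
```

```text
d -0.03 0.03 0.19  r -0.000 0.000 -0.005 rows>= 0.0 j6 -0.70 t 15.6 w 0.0137
```

>>> {"op": "send_rows", "data": {"deltas": "0 0 0.1 0 0 0;0 0 0.2 0 0 0;0 0 0.2 0 0 0"}}

```text
t: 15.83
tool_pos: [0.4427, -0.3698, 0.1364]
tcp_rot: [0.709, 0.705, 0.0, 0.0]
wrist_force: [0.2, 0.3, 1.0]
grip_width: 0.0138
gripper_force: 29.5
```

>>> {"op": "send_rows", "data": {"deltas": "0 0 0 0 0 0;0 0 0 0 0 0;0 0 0 0 0 0;0 0 0 0 0 0;0 0 0 0 0 0;0 0 -2 0 0 0;0 0 -6 0 0 0;0 0 -8 0 0 0", "grip": 0}}

```text
t: 16.5
tool_pos: [0.443, -0.3701, 0.2189]
tcp_rot: [0.709, 0.705, 0.0, 0.001]
wrist_force: [2.0, -2.0, 1.3]
grip_width: 0.0853
gripper_force: 0.0
```

```bash
python3 - <<'E'
from h import *
go(.5455,.378,.2,91.8)
E
```

```text
d 74.86 9.89 1.84  r 0.001 -0.000 1.535 rows>= 18.1 j6 2.15 t 16.5 w 0.0853
```

>>> {"op": "send_rows", "data": {"deltas": "75 10 1 0 0 1.535;75 10 1 0 0 1.535;75 10 1 0 0 1.535;75 10 1 0 0 1.535;75 10 1 0 0 1.535;75 10 1 0 0 1.535;75 10 1 0 0 1.535;75 10 1 0 0 1.535"}}

```text
t: 17.17
tool_pos: [0.4839, -0.0774, 0.2126]
tcp_rot: [0.943, 0.334, 0.0, 0.0]
wrist_force: [0.6, -0.6, -0.6]
grip_width: 0.0855
gripper_force: 0.0
```

```bash
python3 - <<'E'
from h import *; from m import measure
go(.5455,.378,.19,91.8)
measure(ctrl.grab_frame("side"),.06)
E
```

```text
d 33.45 -31.51 2.26  r 0.000 -0.000 0.649 rows>= 11.0 j6 2.15 t 17.2 w 0.0855
px [388. 165.] n 201 top 0.0740 ctr 805.9 0.7 size 41 40 ang 86.8
px [277. 183.] n 198 top 0.1943 ctr 448.7 -43.7 size 26 15 ang -17.2
px [241. 179.] n 72 top 0.0684 ctr 488.4 166.1 size 22 20 ang 50.3
px [330. 190.] n 172 top 0.1973 ctr 509.8 -125.1 size 21 8 ang -28.7
px [450. 310.] n 680 top 0.0691 ctr 552.8 -371.6 size 99 18 ang -89.3
px [403. 346.] n 802 top 0.0692 ctr 442.4 -370.7 size 100 17 ang 89.8
```

Both battens are in place at (552.8,-371.6) and (442.4,-370.7). I go on to the narrow board.

>>> {"op": "send_rows", "data": {"deltas": "33.4 -31.5 1 0 0 0.65;33.4 -31.5 1 0 0 0.65;33.4 -31.5 1 0 0 0.65;33.4 -31.5 1 0 0 0.65;33.4 -31.5 1 0 0 0.65;33.4 -31.5 1 0 0 0.65;33.4 -31.5 1 0 0 0.65;33.4 -31.5 1 0 0 0.65"}}

```text
t: 17.88
tool_pos: [0.5224, 0.216, 0.206]
tcp_rot: [1.0, 0.017, 0.0, 0.0]
wrist_force: [1.4, -0.6, -0.1]
grip_width: 0.0852
gripper_force: 0.0
```

```bash
python3 - <<'E'
from h import *
go(.5455,.378,.13,91.8)
E
```

```text
d 2.86 -16.11 7.60  r 0.000 -0.000 0.003 rows>= 4.3 j6 2.15 t 17.9 w 0.0852
```

>>> {"op": "send_rows", "data": {"deltas": "0.8 -4 0 0 0 0;1.6 -8 1 0 0 0;2.4 -12 3 0 0 0;2.8 -15 5 0 0 0;2.8 -16 7.5 0 0 0;2.8 -16 7.5 0 0 0;2.8 -16 7.5 0 0 0;2.8 -16 7.5 0 0 0"}}

```text
t: 18.55
tool_pos: [0.5448, 0.3745, 0.1316]
tcp_rot: [1.0, 0.018, -0.0, 0.0]
wrist_force: [0.6, -0.1, -0.6]
grip_width: 0.0851
gripper_force: 0.0
```

```bash
python3 - <<'E'
from h import *
go(.5455,.378,.079,91.8)
E
```

```text
d 0.08 -0.35 5.26  r 0.000 0.000 0.005 rows>= 1.3 j6 2.15 t 18.6 w 0.0851
```

>>> {"op": "send_rows", "data": {"deltas": "0.1 -0.3 2.5 0 0 0;0.1 -0.3 4.5 0 0 0;0.1 -0.3 5.2 0 0 0;0.1 -0.3 5.2 0 0 0;0.1 -0.3 5.2 0 0 0;0.1 -0.3 5.2 0 0 0"}}

```text
t: 19.05
tool_pos: [0.5465, 0.3781, 0.0807]
tcp_rot: [1.0, 0.018, 0.001, -0.0]
wrist_force: [0.8, -0.3, 0.6]
grip_width: 0.0853
gripper_force: 0.0
```

>>> {"op": "send_rows", "data": {"deltas": "0 0 0 0 0 0;0 0 0 0 0 0;0 0 0 0 0 0;0 0 0 0 0 0;0 0 0 0 0 0;0 0 0 0 0 0;0 0 0 0 0 0;0 0 0 0 0 0", "grip": 255, "grip_force": 50}}

```text
t: 19.72
tool_pos: [0.5458, 0.3783, 0.0797]
tcp_rot: [1.0, 0.018, 0.0, -0.0]
wrist_force: [-1.2, -0.8, 8.7]
grip_width: 0.0406
gripper_force: 50.5
```

```bash
python3 - <<'E'
from h import *
go(.5455,.378,.079,91.8)
go(.498,-.371,.22,90)
E
```

```text
d -0.03 0.03 0.07  r -0.000 -0.001 0.005 rows>= 0.0 j6 2.15 t 19.7 w 0.0406
d -7.48 74.70 -14.06  r -0.000 -0.001 0.036 rows>= 18.3 j6 0.93 t 19.7 w 0.0406
```

>>> {"op": "send_rows", "data": {"deltas": "0 0 -4 0 0 0;0 2 -8 0 0 0;-7.5 74.7 -14 0 0 0.036;-7.5 74.7 -14 0 0 0.036;-7.5 74.7 -14 0 0 0.036;-7.5 74.7 -14 0 0 0.036;-7.5 74.7 -14 0 0 0.036;-7.5 74.7 -14 0 0 0.036"}}

```text
t: 20.38
tool_pos: [0.5292, 0.1093, 0.178]
tcp_rot: [1.0, 0.0, 0.0, -0.0]
wrist_force: [0.3, 0.1, -0.1]
grip_width: 0.0402
gripper_force: 51.8
```

```bash
python3 - <<'E'
from h import *
go(.498,-.371,.22,90)
E
```

```text
d -3.15 48.03 -4.20  r -0.000 -0.000 0.001 rows>= 11.6 j6 0.93 t 20.4 w 0.0402
```

>>> {"op": "send_rows", "data": {"deltas": "-3.1 48 -4.2 0 0 0;-3.1 48 -4.2 0 0 0;-3.1 48 -4.2 0 0 0;-3.1 48 -4.2 0 0 0;-3.1 48 -4.2 0 0 0;-3.1 48 -4.2 0 0 0;-3.1 48 -4.2 0 0 0;-3.1 48 -4.2 0 0 0"}}

```text
t: 21.05
tool_pos: [0.5078, -0.2225, 0.207]
tcp_rot: [1.0, 0.0, 0.0, 0.0]
wrist_force: [1.0, -0.6, -1.0]
grip_width: 0.0408
gripper_force: 51.8
```

```bash
python3 - <<'E'
from h import *
go(.498,-.371,.20,90)
E
```

```text
d -0.98 14.85 0.70  r 0.000 -0.000 0.000 rows>= 3.6 j6 0.93 t 21.1 w 0.0408
```

>>> {"op": "send_rows", "data": {"deltas": "-0.3 4 0 0 0 0;-0.6 8 0 0 0 0;-1 12 0 0 0 0;-1 14.5 0.7 0 0 0;-1 14.8 1.7 0 0 0;-1 14.8 2.7 0 0 0;-1 14.8 2.7 0 0 0;-1 14.8 2.7 0 0 0"}}

```text
t: 21.72
tool_pos: [0.498, -0.3669, 0.1788]
tcp_rot: [1.0, 0.0, -0.001, -0.001]
wrist_force: [0.9, -0.4, -1.0]
grip_width: 0.0406
gripper_force: 51.8
```

```bash
python3 - <<'E'
from h import *
go(.498,-.371,.151,90)
f=ctrl.grab_frame("side"); cv2.imwrite("pics/p3.png",f["img"][180:,250:])
E
```

```text
d 0.00 0.41 2.78  r -0.002 0.002 0.001 rows>= 0.7 j6 0.93 t 21.7 w 0.0406
```

View pics/p3.png

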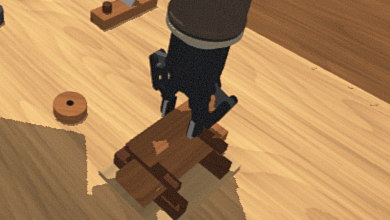

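The narrow board hangs in line over the battens, at about (165,150) in the crop. I lower it.

>>> {"op": "send_rows", "data": {"deltas": "0 0.3 1.3 0 0 0;0 0.4 2.3 0 0 0;0 0.4 2.8 0 0 0;0 0.4 2.8 0 0 0;0 0.4 2.8 0 0 0;0 0.4 2.8 0 0 0"}}

```text
t: 22.27
tool_pos: [0.4986, -0.3724, 0.1517]
tcp_rot: [1.0, 0.0, 0.0, 0.0]
wrist_force: [0.5, -0.6, -1.1]
grip_width: 0.0406
gripper_force: 51.8
```

```bash
python3 - <<'E'
from h import *
go(.498,-.371,.1488,90)
E
```

```text
d -0.05 -0.14 0.29  r 0.000 -0.000 0.000 rows>= 0.1 j6 0.93 t 22.3 w 0.0406
```

>>> {"op": "send_rows", "data": {"deltas": "0 -0.1 0.1 0 0 0;0 -0.1 0.2 0 0 0;0 -0.1 0.27 0 0 0;0 -0.1 0.27 0 0 0"}}

```text
t: 22.6
tool_pos: [0.4984, -0.3714, 0.1489]
tcp_rot: [1.0, 0.0, 0.0, 0.0]
wrist_force: [-0.0, 0.1, -1.7]
grip_width: 0.0406
gripper_force: 51.8
```

>>> {"op": "send_rows", "data": {"deltas": "0 0 0 0 0 0;0 0 0 0 0 0;0 0 0 0 0 0;0 0 0 0 0 0;0 0 0 0 0 0;0 0 -2 0 0 0;0 0 -6 0 0 0;0 0 -8 0 0 0", "grip": 0}}

```text
t: 23.27
tool_pos: [0.4989, -0.3718, 0.2317]
tcp_rot: [1.0, 0.0, 0.001, 0.001]
wrist_force: [0.9, -1.4, 0.5]
grip_width: 0.0856
gripper_force: 0.0
```

```bash
python3 - <<'E'
from h import *
go(.489,.1655,.24,90)
E
```

```text
d -0.98 -53.73 -0.89  r 0.001 -0.001 0.000 rows>= 12.9 j6 1.90 t 23.3 w 0.0856
```

>>> {"op": "send_rows", "data": {"deltas": "-1 -53.7 0 0 0 0;-1 -53.7 0 0 0 0;-1 -53.7 0 0 0 0;-1 -53.7 0 0 0 0;-1 -53.7 0 0 0 0;-1 -53.7 0 0 0 0;-1 -53.7 0 0 0 0;-1 -53.7 0 0 0 0"}}

```text
t: 23.93
tool_pos: [0.4918, -0.0363, 0.2291]
tcp_rot: [1.0, -0.0, 0.0, 0.0]
wrist_force: [1.8, 0.4, -0.4]
grip_width: 0.0853
gripper_force: 0.0
```

```bash
python3 - <<'E'
from h import *; from m import measure
go(.489,.1655,.18,90)
for n in("side","scene"): measure(ctrl.grab_frame(n),.06)
f=ctrl.grab_frame("side"); w=cloud(f); m=(w[...,2]>.08)&(w[...,2]<.095)&(abs(w[...,0]-.5)<.15)&(abs(w[...,1]+.37)<.1)
print(cv2.minAreaRect((w[m][:,:2]*1000).astype(np.float32)), np.nanmedian(w[m][:,2]))
E
```

```text
d -0.28 -20.19 4.91  r 0.000 -0.000 -0.000 rows>= 5.0 j6 1.90 t 23.9 w 0.0853
px [279. 161.] n 152 top 0.1959 ctr 490.2 6.2 size 21 9 ang -17.9
px [388. 165.] n 200 top 0.0741 ctr 806.3 0.3 size 41 40 ang -0.9
px [241. 179.] n 73 top 0.0683 ctr 487.9 164.5 size 22 21 ang -49.7
px [309. 182.] n 159 top 0.1967 ctr 487.3 -88.8 size 21 10 ang -37.8
px [426. 324.] n 3821 top 0.0894 ctr 498.1 -371.8 size 171 43 ang -0.2
px [293.  14.] n 179 top 0.0903 ctr -68.8 -637.5 size 76 30 ang 45.3
px [432.  80.] n 2616 top 0.1888 ctr 46.8 18.2 size 170 83 ang -67.0
px [244. 118.] n 894 top 0.0903 ctr 498.3 -372.8 size 171 48 ang -0.4
px [322. 128.] n 67 top 0.1962 ctr 493.7 -77.2 size 22 16 ang -48.2
px [627. 169.] n 501 top 0.0615 ctr 8.0 618.0 size 159 75 ang 13.2
px [397. 198.] n 61 top 0.0680 ctr 491.0 166.0 size 25 19 ang 4.4
px [267. 249.] n 104 top 0.0769 ctr 819.6 -0.2 size 22 22 ang 81.7
px [386. 282.] n 529 top 0.1201 ctr 731.1 282.8 size 25 24 ang 71.5
((497.8743896484375, -371.5705261230469), (171.34848022460938, 43.443050384521484), 0.05360718071460724) 0.08934334738371041
```

The narrow board is at (498,-372). Now the weight.

>>> {"op": "send_rows", "data": {"deltas": "-0.2 -4.2 0 0 0 0;-0.2 -8.3 1 0 0 0;-0.2 -12.5 2 0 0 0;-0.2 -16.5 3.5 0 0 0;-0.2 -20.2 5 0 0 0;-0.2 -20.2 5 0 0 0;-0.2 -20.2 5 0 0 0;-0.2 -20.2 5 0 0 0"}}

```text
t: 24.75
tool_pos: [0.4904, 0.1631, 0.1788]
tcp_rot: [1.0, 0.0, -0.0, 0.0]
wrist_force: [-0.2, -0.4, -0.3]
grip_width: 0.0853
gripper_force: 0.0
```

```bash
python3 - <<'E'
from h import *
go(.4895,.1653,.115,90)
E
```

```text
d -0.09 -0.22 6.38  r 0.000 0.000 0.000 rows>= 1.5 j6 1.90 t 24.8 w 0.0853
```

>>> {"op": "send_rows", "data": {"deltas": "-0.1 -0.2 2.5 0 0 0;-0.1 -0.2 5 0 0 0;-0.1 -0.2 6.3 0 0 0;-0.1 -0.2 6.3 0 0 0;-0.1 -0.2 6.3 0 0 0;-0.1 -0.2 6.3 0 0 0"}}

```text
t: 25.25
tool_pos: [0.49, 0.165, 0.117]
tcp_rot: [1.0, -0.001, 0.001, -0.0]
wrist_force: [0.3, -0.0, 0.0]
grip_width: 0.0853
gripper_force: 0.0
```

>>> {"op": "send_rows", "data": {"deltas": "0 0 0 0 0 0;0 0 0 0 0 0;0 0 0 0 0 0;0 0 0 0 0 0;0 0 0 0 0 0;0 0 0 0 0 0;0 0 0 0 0 0;0 0 0 0 0 0", "grip": 255, "grip_force": 80}}

```text
t: 25.92
tool_pos: [0.4893, 0.1661, 0.1163]
tcp_rot: [1.0, 0.0, 0.0, -0.0]
wrist_force: [-1.4, 1.1, 7.3]
grip_width: 0.0215
gripper_force: 77.9
```

```bash
python3 - <<'E'
from h import *
go(.4895,.1653,.115,90)
go(.498,-.3715,.25,90)
E
```

```text
d 0.01 0.08 0.13  r -0.000 -0.001 0.000 rows>= 0.0 j6 1.90 t 25.9 w 0.0215
d 0.86 53.75 -13.38  r -0.000 -0.001 0.000 rows>= 13.3 j6 0.93 t 25.9 w 0.0215
```

>>> {"op": "send_rows", "data": {"deltas": "0 0 -2 0 0 0;0 0 -5 0 0 0;0 1 -8 0 0 0;0 3 -11 0 0 0;0.2 6 -13.5 0 0 0;0.3 9.5 -13.5 0 0 0;0.4 13 -13.5 0 0 0;0.5 16.5 -13.5 0 0 0"}}

```text
t: 26.58
tool_pos: [0.4937, -0.0004, 0.2512]
tcp_rot: [1.0, 0.001, 0.0, 0.0]
wrist_force: [1.1, -0.3, -6.1]
grip_width: 0.0216
gripper_force: 80.6
```

```bash
python3 - <<'E'
from h import *
go(.498,-.3715,.25,90)
E
```

```text
d 0.39 37.11 0.13  r 0.000 -0.000 0.001 rows>= 8.9 j6 0.93 t 26.6 w 0.0216
```

>>> {"op": "send_rows", "data": {"deltas": "0 3.5 0 0 0 0;0.1 7 0 0 0 0;0.2 10.5 0 0 0 0;0.3 14 0 0 0 0;0.4 17.5 0 0 0 0;0.4 21 0 0 0 0;0.4 24.5 0 0 0 0;0.4 28 0 0 0 0"}}

```text
t: 27.25
tool_pos: [0.4974, -0.2806, 0.2504]
tcp_rot: [1.0, 0.0, -0.001, -0.0]
wrist_force: [0.6, -0.1, -6.8]
grip_width: 0.0211
gripper_force: 80.6
```

```bash
python3 - <<'E'
from h import *
go(.498,-.3715,.23,90)
E
```

```text
d 0.06 9.09 2.03  r -0.001 0.001 0.000 rows>= 2.2 j6 0.93 t 27.2 w 0.0211
```

>>> {"op": "send_rows", "data": {"deltas": "0 3 0 0 0 0;0 6 0 0 0 0;0 8 0 0 0 0;0 9 0.5 0 0 0;0 9 1.5 0 0 0;0 9 2 0 0 0;0 9 2 0 0 0;0 9 2 0 0 0"}}

```text
t: 27.92
tool_pos: [0.4979, -0.3677, 0.2302]
tcp_rot: [1.0, 0.001, -0.001, -0.001]
wrist_force: [1.6, 0.2, -6.3]
grip_width: 0.0216
gripper_force: 80.4
```

```bash
python3 - <<'E'
from h import *
go(.498,-.3715,.2075,90)
f=ctrl.grab_frame("side"); cv2.imwrite("pics/p4.png",f["img"][150:,250:])
E
```

```text
d 0.01 0.38 2.27  r -0.001 0.002 0.001 rows>= 0.6 j6 0.93 t 27.9 w 0.0216
```

View pics/p4.png

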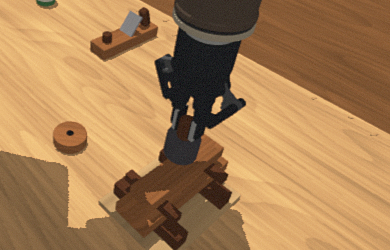

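The weight hangs upright above the middle of the stack, at about (180,145) in the crop. I lower it.

>>> {"op": "send_rows", "data": {"deltas": "0 0.2 0.8 0 0 0;0 0.3 1.6 0 0 0;0 0.3 2.1 0 0 0;0 0.3 2.2 0 0 0;0 0.3 2.2 0 0 0;0 0.3 2.2 0 0 0"}}

```text
t: 28.47
tool_pos: [0.4982, -0.3721, 0.2088]
tcp_rot: [1.0, 0.0, -0.0, -0.0]
wrist_force: [0.7, 0.6, -5.6]
grip_width: 0.0218
gripper_force: 80.5
```

```bash
python3 - <<'E'
from h import *
go(.498,-.3715,.2055,90)
E
```

```text
d -0.02 -0.06 0.33  r -0.000 0.000 0.000 rows>= 0.1 j6 0.93 t 28.5 w 0.0218
```

>>> {"op": "send_rows", "data": {"deltas": "0 0 0.1 0 0 0;0 0 0.2 0 0 0;0 0 0.3 0 0 0;0 0 0.3 0 0 0;0 0 0.3 0 0 0"}}

```text
t: 28.88
tool_pos: [0.4982, -0.3722, 0.2059]
tcp_rot: [1.0, 0.0, 0.0, 0.0]
wrist_force: [-0.3, -0.7, -5.4]
grip_width: 0.0214
gripper_force: 80.5
```

Still carrying the full weight, so I go about a millimetre more.

>>> {"op": "send_rows", "data": {"deltas": "0 0 0.05 0 0 0;0 0 0.1 0 0 0;0 0 0.1 0 0 0"}}

```text
t: 29.13
tool_pos: [0.4984, -0.3723, 0.2053]
tcp_rot: [1.0, 0.0, 0.0, 0.0]
wrist_force: [-1.0, 0.3, 1.0]
grip_width: 0.0214
gripper_force: 81.5
```

Contact: the load is off the wrist. I release and rise.

>>> {"op": "send_rows", "data": {"deltas": "0 0 0 0 0 0;0 0 0 0 0 0;0 0 0 0 0 0;0 0 0 0 0 0;0 0 0 0 0 0;0 0 -2 0 0 0;0 0 -6 0 0 0;0 0 -9 0 0 0", "grip": 0}}

```text
t: 29.8
tool_pos: [0.4981, -0.372, 0.2963]
tcp_rot: [1.0, 0.0, -0.0, -0.0]
wrist_force: [1.2, -0.2, 0.3]
grip_width: 0.085
gripper_force: 0.0
```

>>> {"op": "send_rows", "data": {"deltas": "0 -4 -1 0 0 0;0 -8 -2 0 0 0;0 -12 -2 0 0 0;0 -16 -2 0 0 0;0 -20 -2 0 0 0;0 -20 -2 0 0 0;0 -20 -2 0 0 0;0 -20 -2 0 0 0"}}

```text
t: 30.47
tool_pos: [0.4985, -0.1722, 0.3151]
tcp_rot: [1.0, 0.001, 0.0, 0.0]
wrist_force: [-0.9, 0.5, 0.3]
grip_width: 0.0853
gripper_force: 0.0
```

```bash
python3 - <<'E'
from h import *; from m import measure
f=ctrl.grab_frame("side"); cv2.imwrite("pics/end.png",f["img"])
measure(f,.075); measure(f,.105); measure(f,.012)
E
```

```text
px [295. 123.] n 272 top 0.1197 ctr 729.7 281.2 size 26 25 ang 15.4
px [426. 317.] n 3366 top 0.1516 ctr 498.2 -372.5 size 24 23 ang 1.9
px [295. 115.] n 82 top 0.1199 ctr 729.9 281.3 size 25 25 ang 17.4
px [ 35. 311.] n 4999 top 0.1909 ctr 58.1 -49.9 size 113 23 ang 49.7
px [433. 302.] n 1127 top 0.1569 ctr 498.3 -372.3 size 23 23 ang 10.6
px [295. 134.] n 705 top 0.1172 ctr 729.7 281.2 size 26 25 ang 17.0
px [375. 184.] n 1454 top 0.0691 ctr 800.4 3.4 size 56 40 ang 10.8
px [319. 285.] n 796 top 0.0224 ctr 450.9 -168.6 size 63 61 ang 52.7
```

View pics/end.png

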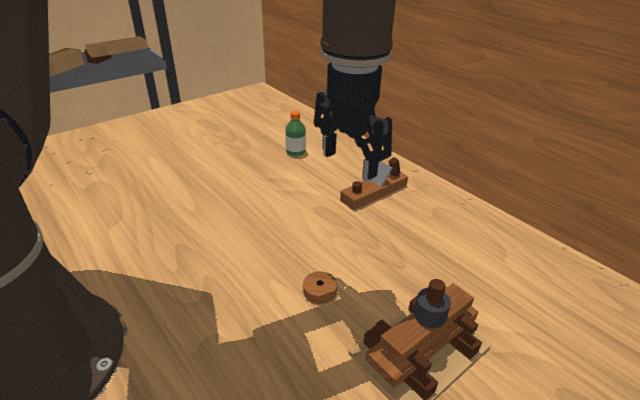

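The picture shows the full stack with the weight at (433,302), and the wheel (319,286), plane and glue undisturbed. I hand in.

```bash
python3 -c "
from cell import ctrl
print(ctrl.close_job())"
```

```text
the job is handed in; nothing more can be done
None
```

The stack is complete and handed in after about 30 s of robot time: every piece measured within about 3 mm of its place after it was set down, and the wheel, plane and glue bottle have not moved; the hand-in call did not return a verdict.

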